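# Lift the lubricant can over the bottle rack's rail and close up the row

### The job

Take the lubricant spray can with the yellow cap out of the blue bottle rack: lift it straight up over the front rail, bring it forward and set it down gently, upright, in the steel drip tray. Then slide the rack's divider by its orange grip along its bar until the two bottles left are pushed together snug against the fixed end of the rack with no play, both still upright in the rack. Leave everything else on the bench where it is.

Things in the scene. Friction and masses are not known exactly. Their poses are not given: they have to be found in the camera images.
- rack: Blue steel bottle rack, 92 x 420 x 131 mm, fixed. Origin: centre of its underside, z up, y along the row, -x its open front (to the robot). Floor top at z 20 mm; end panels' inner faces at y -200 and +200 mm, 92 mm high in front, 131 behind. Rear panel at x 36 mm, 81 mm high. Three bottles stand in a loose row, in any order, at y about -55, 45 and 145 mm, x about 0.
- rack_rail (a point): Top of the front retaining rail, mid-length: the upper of two 8 mm steel rods across the rack's front, at rack x = -38 mm, z = 79 mm (59 mm above the rack's floor).
- rack_end (a point): Foot of the inner face of the rack's fixed end panel, at rack y = +200 mm, on the rack's floor (z = 20 mm): the end that the row is closed up against, away from the divider.
- divider (a joint): Slide of the divider, m; grows to the rack's +y (fixed end). Range 0 to 0.300, starts at 0 to 0.030, held by about 2 N of friction. Its bottle-side face is at rack y = -150 mm + value. Snug at about 0.210 (jug 84 + glue bottle 56 mm). Upright aluminium plate, 62 mm deep, 150 high, 2 mm above the floor: it pushes standing bottles without tipping them. Runs on a rear bar at rack x 40, z 112 mm.
- divider_grip (a point): Point on the centre line of the divider's orange moulded grip, 200 mm above the bench. The grip measures 24 mm along the rack's x and 42 mm along its y, from 173 to 215 mm above the bench; the point lies 28 mm towards the rack's -y from the plate's bottle-side face. Pinch it across x from above.
- spray_can: White aerosol lubricant can, 197 mm tall, body 54 mm across up to 152 mm, yellow cap 41 mm across from 153 to 197 mm (fixed to the can: it can be carried by it). Origin: centre of its underside, z up along the can. 0.25 to 0.4 kg.
- glue_jug: White plastic glue bottle with red cap, 58 mm (its x) x 85 mm (its y, along the row) x 210 mm tall; cap 38 mm across above 185 mm. Origin: centre of its underside, z up. About 0.35 kg. Stays in the rack.
- wood_glue: Amber plastic glue bottle with red cap, 42 mm (its x) x 56 mm (its y, along the row) x 160 mm tall. Origin: centre of its underside, z up. About 0.22 kg. Stays in the rack.
- drip_tray: Shallow steel drip tray, 120 mm (x) x 170 mm (y), rim 17 mm high, fixed on the bench in front of the rack. Origin: centre of its underside, z up; inner floor 114 x 164 mm, its top 3 mm above the origin.
- tape_measure: Yellow tape measure 41 x 86 x 66 mm, loose on the bench, not to be moved. Origin: centre of its underside.
- pliers: Pliers with blue handles, 64 x 194 x 16 mm, loose on the bench, not to be moved. Origin: centre of the underside.

How it is judged (in metres and radians):
On the way, in this order (a step that is already met when the one before it is completed fails the run):
1. the can is lifted upright until its foot is above the rack's front rail (z of spray_can in the frame of rack above 0.081 m and angle between spray_can's own z axis and vertical below 0.3 rad), for 0.1 s.
2. the can stands upright in the drip tray, released (x of spray_can in the frame of drip_tray between -0.036 and 0.036 m and y of spray_can in the frame of drip_tray between -0.061 and 0.061 m and z of spray_can in the frame of drip_tray below 0.007 m and angle between spray_can's own z axis and vertical below 0.06 rad and contact force between spray_can and the fingers below 0.1 N and linear speed of spray_can below 0.03 m/s), for 0.2 s.
3. the divider has closed up the two bottles left (value of joint divider between 0.195 and 0.222 m and x of glue_jug in the frame of rack between -0.025 and 0.025 m and z of each of glue_jug, wood_glue in the frame of rack below 0.026 m and angle between each of glue_jug, wood_glue's own z axis and vertical below 0.08 rad and linear speed of each of glue_jug, wood_glue below 0.03 m/s and x of wood_glue in the frame of rack between -0.025 and 0.025 m), for 0.2 s.
At the end, for the whole second after the job is handed in: The spray can stands upright (0.06 rad) on the drip tray's floor, released, at rest; jug and amber bottle stand upright (0.08 rad), at rest, on the rack's floor, closed up against the fixed end with under 15 mm of play (divider at 0.195 to 0.222, at rest) (all of step 2 and all of step 3 and velocity of joint divider between -0.01 and 0.01 m/s); the robot touches nothing.
It fails at once if the spray can is tipped by more than 0.5 rad (angle between spray_can's own z axis and vertical above 0.5 rad).
It fails at once if the can is dropped into the tray (foot faster than 0.5 m/s within 15 mm of the tray's floor) (z of spray_can in the frame of drip_tray below 0.018 m and horizontal distance between spray_can and drip_tray below 0.09 m and linear speed of spray_can above 0.5 m/s).
It fails at once if a bottle that stays is tipped by more than 0.4 rad or lifted off the rack's floor by more than 30 mm (angle between any of glue_jug, wood_glue's own z axis and vertical above 0.4 rad or z of any of glue_jug, wood_glue in the frame of rack above 0.05 m).
It fails at once if a thing lying on the bench is moved by more than 30 mm (distance of any of tape_measure, pliers from where it was at the start of the episode above 0.03 m).
It also fails if it takes over 54 s, if anything falls off the work surface, if the arm or the gripper's body presses on something with over 40 N, if the wrist force passes 120 N, or if a joint passes its speed limit or range.

### The arm

A 7-joint arm with a two-finger parallel gripper is mounted at the origin on a cart in front of the work surface, level with it; the furniture and walls round the work are solid. World frame = base frame: x ahead of the robot, y to its left, z up, the work surface at z = 0. Lengths are in m, angles in degrees, forces in N, time in s.
With the tool pointing down it reaches from about 0.4 to 0.875 m from the base axis. Payload 19.3 kg.
Tool frame: the origin (TCP) lies on the front face of the gripper's body, between the roots of the fingers; the fingertips stand 73 mm ahead of it and the grasp point (between the pads) lies 54 mm ahead of it (arm.tips_ahead is the distance from the TCP to the fingertips, in m); z points along the fingers, y is the line along which they close (so a half turn about z gives the same grasp; the last joint's range is limited). The gripper opens to 85 mm and grips with 20 to 120 N. Pads are 22 mm wide; open, the fingers measure 114 mm over their backs; the gripper's body (76 mm by 85 mm) begins 54 mm behind the grasp point. The pads swing forward as they close: fully open they stand 13 mm farther back than shut.
Start: joints at [-67.62, 29.874, -2.08, 91.645, 1.215, 58.505, -6.463], TCP at [0.278, 0.56, 0.304] pointing down, gripper open.
Joint ranges: [-166.77, 166.77], [-17.47, 122.26], [-85.68, 81.53], [9.62, 139.38], [-72.42, 252.41], [9.2, 110.78], [-144.41, 144.41]. Speed limits (degrees/s): [108.29, 108.29, 136.94, 136.94, 172.46, 172.46, 172.46].

### API

Orientations are given as a 3x3 rotation matrix whose columns are the frame's x, y, z axes.
In Python, from plant import arm, vision, workorder gives the robot as it stands.
- The arm moves only by the tool arm_command, never from a script. Its argument "series" is a list of rows, each a list of 5 numbers: the shift along the tool's x, y, z in m, then the turn about the tool's z in degrees, then the closure, from 0 (fully open) to 1 (shut). A call has 1 to 12 rows; each row shifts and turns the commanded pose from where the row before left it, along the tool's axes as they then stand; what a row does not reach is not made up. A row lasts 1/12 s, in which the tool goes at most 41.7 mm and 7.16 degrees, less where a joint would pass 70% of its speed; a pose out of reach is approached as far as the arm can. A call is refused whole if a number of a shift passes 0.0417 or a number of a turn 7.16, either way. A call with a gripper value outside its range is refused whole. The fingers move at their own pace and stop on an object; the grip force is fixed at half the most. Time passes only in rows, so rows that do not move let the fingers close. It gives the time, the measured TCP pose, the force, the opening and the grip force at its end, in the units of the state.
- arm.sense(): the state, without advancing time (a new reading comes with each control period).
- vision.camera(name): name is "side" or "top" or "wrist"; returns (picture, depth): 480x640x3 uint8, red, green, blue; 480x640 float32, m along the optical axis (not along the pixel's ray), 0 where there is no reading.
- vision.camera_info(name): a dict with "vfov" (degrees; the focal length in pixels is half the picture's height over the tangent of half this angle, whatever the lens; pixels are square), "cx", "cy" (the principal point, pixels), "extrinsics" (4x4, takes a point from camera to world coordinates); the wrist camera has in their place "tool_from_camera" (4x4, takes a point from camera to tool coordinates, whose origin is the TCP and whose axes are the flange's). Camera axes: x right, y up, looking along -z (the intrinsics and any distortion apply to the point x, -y, -z); pixel columns grow to the right and rows downward; lengths in m; the calibration is good to about 2 mm. A picture is of the moment at which its call begins: read the wrist's pose just before it. camera_info takes no time and is no camera call.
- workorder.close_job(): hands the job in; it is judged then, once.
The state is a dict: "time": time; "qpos": joint angles; "joint_velocities": joint speeds; "tau": joint torques, N m; "tcp_pos": TCP position; "eef_rot": TCP orientation; "ft_force": force on the tool from outside, world axes, zero at the start; "torque": the same for the moment, N m; "grip_width": opening from 0.0 (shut) to 1.0 (fully open); "finger_force": force on a finger pad.
Only numpy, scipy, OpenCV 4.12 (cv2) and the standard library are available. Lean on these libraries where they do the work, as an engineer would, in place of code of your own. Each camera call takes 0.05 s, during which the arm holds its last target. There are 200 camera calls.

## Working session

There is one attempt and no reset: what is moved stays moved. The work goes in short steps, Python scripts to look and compute and a tool call to move; the robot and the scene stay as the last step left them, time stands still between calls to the robot, and variables do not carry over. Pictures are saved under pics/ and viewed, at most 10 in all, crops included, and the job is handed in when it is done.

Besides the shell and the picture viewer there is one more tool, called after "Call:" as name([rows], argument=value, ...), one row to a line, values as JSON. arm_command: Moves the arm, as the interface text tells. Its arguments: {"type":"object","properties":{"series":{"type":"array","items":{"type":"array","items":{"type":"number"}}}},"required":["series"]}

```bash
mkdir -p pics; cat > h.py <<'E'
import numpy as np, cv2
from plant import arm, vision, workorder
def grab(n):
    p,d=vision.camera(n); return p,d
def info(n):
    i=vision.camera_info(n); i['f']=240/np.tan(np.radians(i['vfov'])/2); return i
def pts(n,d,i=None,T=None):
    i=i or info(n); T=i.get('extrinsics') if T is None else T; T=np.array(T)
    v,u=np.mgrid[:480,:640]; f=i['f']
    P=np.stack([(u-i['cx'])/f*d,-(v-i['cy'])/f*d,-d],-1)
    return P@T[:3,:3].T+T[:3,3]
E
python3 - <<'E'
from h import *
for n in("side","top"):
    i=info(n); print(n,{k:(np.round(v,3).tolist() if k=='extrinsics' else v) for k,v in i.items()})
    p,d=grab(n); cv2.imwrite(f'pics/{n}0.png',p[:,:,::-1]); np.savez(f'{n}0.npz',p=p,d=d)
    print((d==0).mean())
print(info('wrist')); print(arm.sense())
E
```

```text
side {'vfov': 43.442417041627465, 'cx': 317.7799103084616, 'cy': 239.74127885391295, 'extrinsics': [[-0.974, -0.102, 0.201, 0.765], [0.225, -0.414, 0.882, 1.204], [-0.007, 0.905, 0.426, 0.657], [0.0, 0.0, 0.0, 1.0]], 'f': np.float64(602.4441561297)}
0.003958333333333334
top {'vfov': 44.652324513961325, 'cx': 316.15706959631206, 'cy': 252.433403659583, 'extrinsics': [[-0.375, 0.885, -0.276, 0.102], [-0.927, -0.359, 0.107, 0.275], [-0.005, 0.296, 0.955, 1.564], [0.0, 0.0, 0.0, 1.0]], 'f': np.float64(584.4202147364805)}
0.0040625
{'vfov': 59.22880651286716, 'cx': 323.16173187722984, 'cy': 242.61796058989663, 'tool_from_camera': array([[ 1.04941420e-03,  9.46520818e-01,  3.22641038e-01,
         8.29797728e-02],
       [ 9.99999366e-01, -8.61756207e-04, -7.24468733e-04,
         3.69920459e-04],
       [-4.07686821e-04,  3.22641593e-01, -9.46521123e-01,
        -7.07319031e-02],
       [ 0.00000000e+00,  0.00000000e+00,  0.00000000e+00,
         1.00000000e+00]]), 'f': np.float64(422.22922744966684)}
{'time': 0.1, 'qpos': array([-67.61978452,  29.903747  ,  -2.08088069,  91.66856159,
         1.21416892,  58.50475437,  -6.46335893]), 'joint_velocities': array([ 0.00629816, -0.1579544 ,  0.03978164, -0.07405199,  0.03676555,
        0.01373304,  0.10797331]), 'tau': array([ 4.27488980e-03, -9.28479981e+01,  1.98484652e+00, -3.70537806e+01,
        1.81764818e-02,  5.38581677e-03, -8.04407182e-05]), 'tcp_pos': array([0.27785259, 0.559603  , 0.30341725]), 'eef_rot': array([[-8.95679509e-01,  4.44699989e-01, -3.69324424e-04],
       [ 4.44700138e-01,  8.95679073e-01, -8.86531597e-04],
       [-6.34444345e-05, -9.58286808e-04, -9.99999539e-01]]), 'ft_force': array([-0.18068429,  0.44847158,  0.04178346]), 'torque': array([-0.04645285,  0.00612415,  0.01904209]), 'finger_force': 0.0, 'grip_width': 0.9947117605590048}
```

View pics/side0.png

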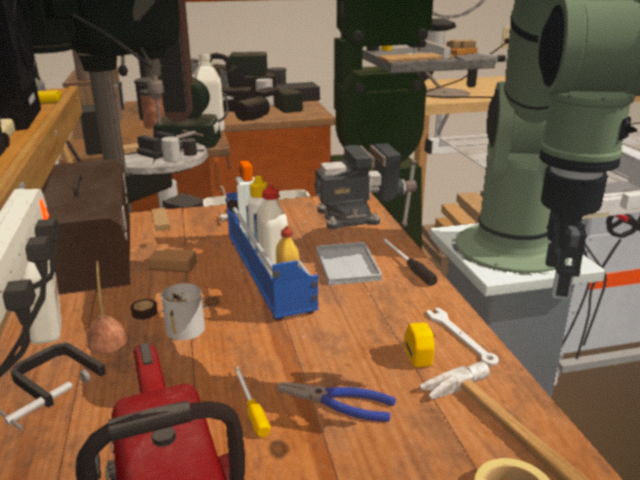

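View pics/top0.png

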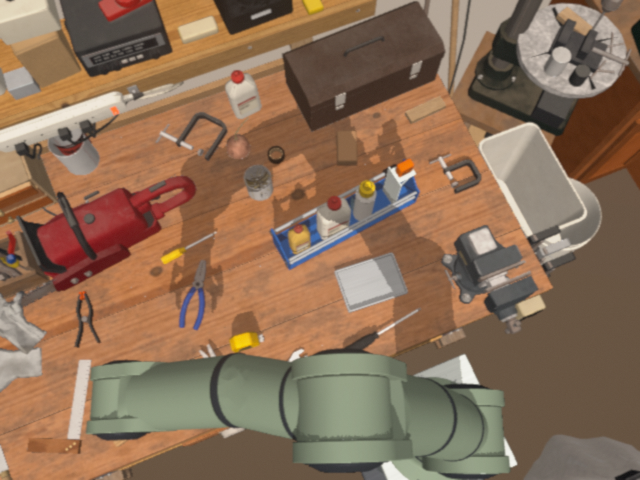

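The side view shows the rack with its amber bottle nearest at about (288,250), then the jug (270,220), the can's yellow cap (258,188) and the orange grip (245,170). The tray is at (348,262). In the top view the grip is at (404,168), the can's cap at (368,187), the jug's cap at (334,202), the amber cap at (298,231) and the tray at (370,281).

```bash
cat >> h.py <<'E'
def ray(n,u,v):
    i=info(n);T=np.array(i['extrinsics']);r=T[:3,:3]@np.array([(u-i['cx'])/i['f'],-(v-i['cy'])/i['f'],-1]);return T[:3,3],r/np.linalg.norm(r)
def plane(n,u,v,z):
    o,r=ray(n,u,v);return o+r*(z-o[2])/r[2]
def tri(a,b):
    (o1,r1),(o2,r2)=a,b
    s=np.linalg.lstsq(np.stack([r1,-r2],1),o2-o1,rcond=None)[0]
    p,q=o1+s[0]*r1,o2+s[1]*r2;return (p+q)/2,np.linalg.norm(p-q)
def blob(p,box,lo,hi):
    x0,y0,x1,y1=box;h=cv2.cvtColor(np.ascontiguousarray(p[y0:y1,x0:x1]),cv2.COLOR_RGB2HSV)
    m=cv2.inRange(h,lo,hi);n,l,s,c=cv2.connectedComponentsWithStats(m)
    k=1+np.argmax(s[1:,4]);full=np.zeros(p.shape[:2],bool);full[y0:y1,x0:x1]=l==k
    return full,c[k]+[x0,y0],s[k]+np.array([x0,y0,0,0,0])
E
python3 - <<'E'
from h import *
D={n:np.load(f'{n}0.npz') for n in('side','top')}
X={n:pts(n,D[n]['d']) for n in D}
B={'cap':((20,110,90),(33,255,255),(240,172,275,205),(350,172,385,205)),
'grip':((4,150,120),(16,255,255),(232,155,256,185),(385,155,420,180)),
'jugcap':((0,120,60),(9,255,255),(258,180,285,205),(322,192,350,212)),
'ambcap':((0,120,60),(9,255,255),(275,222,300,242),(288,222,308,240))}
for k,(lo,hi,bs,bt) in B.items():
    r=[]
    for n,b in(('side',bs),('top',bt)):
        m,c,s=blob(D[n]['p'],b,lo,hi);q=X[n][m];r.append(ray(n,*c))
        print(k,n,c.round(1),s,'med',np.median(q,0).round(3),'min',np.percentile(q,5,axis=0).round(3),'max',np.percentile(q,95,axis=0).round(3))
    P,e=tri(*r);print('  tri',P.round(3),round(e,4))
# rack blue, tray
m,c,s=blob(D['top']['p'],(265,170,425,270),(100,120,50),(125,255,255));q=X['top'][m]
print('rack',s,q.min(0),q.max(0))
np.save('rackpts.npy',q)
for z0,z1 in((.005,.03),(.07,.09),(.085,.1),(.12,.14)):
    w=q[(q[:,2]>z0)&(q[:,2]<z1)]
    if len(w)>10:
        r=cv2.minAreaRect(w[:,:2].astype(np.float32)*1000);print(z0,len(w),r)
p=D['top']['p'];cv2.imwrite('pics/topc.png',cv2.resize(p[140:320,260:430,::-1],None,fx=3.3,fy=3.3,interpolation=cv2.INTER_CUBIC))
E
```

```text
cap side [257.1 187. ] [250 176  17  22 249] med [ 0.617 -0.048  0.197] min [ 0.602 -0.057  0.177] max [ 0.631 -0.039  0.215]
cap top [366.6 188.4] [359 180  17  18 231] med [ 0.604 -0.059  0.2  ] min [ 0.591 -0.078  0.179] max [ 0.626 -0.044  0.214]
  tri [ 0.612 -0.063  0.189] 0.0057
grip side [243.3 166.7] [232 155  24  30 560] med [ 0.554 -1.425 -0.167] min [ 0.462 -1.446 -0.257] max [ 0.637 -0.151  0.214]
grip top [404.9 166.2] [397 158  18  18 215] med [ 0.622 -0.174  0.209] min [ 0.612 -0.262 -0.001] max [ 0.716 -0.154  0.217]
  tri [ 0.629 -0.176  0.202] 0.0074
jugcap side [270.7 192.2] [263 183  17  17 200] med [0.6   0.045 0.215] min [ 0.387 -1.432 -0.3  ] max [0.614 0.053 0.227]
jugcap top [333.8 202.4] [327 196  14  14 158] med [0.594 0.035 0.218] min [0.581 0.02  0.208] max [0.612 0.048 0.228]
  tri [0.598 0.034 0.212] 0.0014
ambcap side [286.9 231.9] [282 226  11  11  88] med [0.586 0.145 0.169] min [ 0.536 -0.09   0.057] max [0.595 0.151 0.176]
ambcap top [297.7 228. ] [294 224   8   9  55] med [0.582 0.138 0.17 ] min [0.575 0.128 0.163] max [0.592 0.146 0.177]
  tri [0.584 0.137 0.166] 0.0004
rack [289 200 126  68 344] [ 0.10195874 -0.21209962  0.00781754] [0.59157206 0.27483614 1.56442061]
0.005 340 ((563.4616088867188, -13.350204467773438), (10.631254196166992, 400.4278869628906), 7.301133632659912)
```

View pics/topc.png

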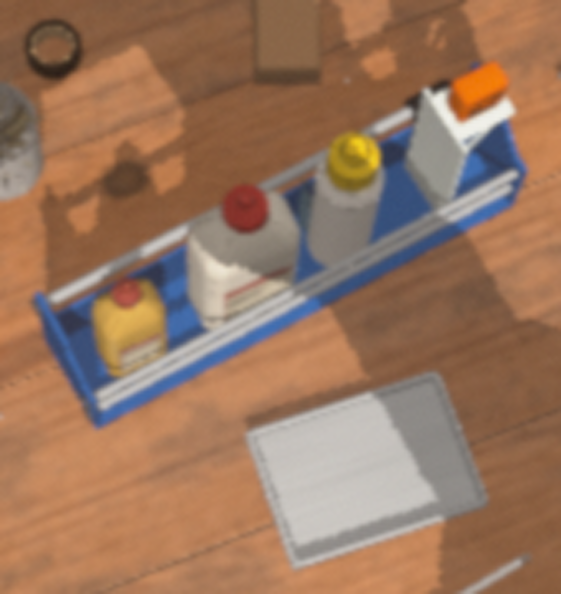

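The crop confirms the order from the divider end: grip (478,90), can cap (353,158), jug, amber bottle at the fixed end. The tray rim corners are at crop pixels (247,436), (437,375), (487,498) and (297,566). First I'll raise and turn the tool to the rack's yaw (about 7.3°), then go over for a wrist look.

Call:
arm_command([
  [0,0,-0.018,7.0,0],
  [0,0,-0.018,7.0,0],
  [0,0,-0.018,7.0,0],
  [0,0,-0.018,7.0,0],
  [0,0,-0.018,7.0,0],
  [0,0,-0.018,7.0,0],
  [0,0,-0.018,7.0,0],
  [0,0,-0.018,7.0,0],
  [0,0,0,0,0],
])

```text
time: 0.85
tcp_pos: [0.2781, 0.5603, 0.451]
eef_rot: [[-0.124, 0.992, 0.001], [0.992, 0.124, 0.004], [0.003, 0.002, -1.0]]
ft_force: [0.7, 0.6, 0.0]
grip_width: 0.996
finger_force: 0.0
```

```bash
cat >> h.py <<'E'
def go(t):
    "remaining shift in tool axes to world TCP target t"
    s=arm.sense();return (s['eef_rot'].T@(np.array(t)-s['tcp_pos'])).round(4)
def st():
    s=arm.sense();R=s['eef_rot'];print('t',round(s['time'],2),'tcp',s['tcp_pos'].round(4),'y-yaw',np.degrees(np.arctan2(R[1,1],R[0,1])).round(2),'F',s['ft_force'].round(1),'w',round(s['grip_width'],3),'ff',round(s['finger_force'],1),'q',s['qpos'].round(1))
E
python3 - <<'E'
from h import *
st(); print(go([.60,-.02,.45]))
c=[plane('top',260+u/3.3,140+v/3.3,.017) for u,v in((247,436),(437,375),(487,498),(297,566))]
c=np.array(c);print(c.round(3),c.mean(0).round(3),np.linalg.norm(c-np.roll(c,-1,0),axis=1).round(3))
E
```

```text
t 0.85 tcp [0.2781 0.5603 0.451 ] y-yaw 7.13 F [0.7 0.6 0. ] w 0.996 ff 0.0 q [-76.8  24.   11.7  80.4  -4.9  75.9 -57.8]
[-6.158e-01  2.473e-01 -6.000e-04]
[[ 0.478  0.075  0.017]
 [ 0.467 -0.093  0.017]
 [ 0.355 -0.087  0.017]
 [ 0.361  0.08   0.017]] [ 0.415 -0.006  0.017] [0.168 0.112 0.167 0.117]
```

The tray's sides come out at 168 x 115 mm against the given 170 x 120, with its centre near (0.415, -0.006).

Call:
arm_command([
  [-0.03,0.012,0,0,0],
  [-0.03,0.012,0,0,0],
  [-0.03,0.012,0,0,0],
  [-0.03,0.012,0,0,0],
  [-0.03,0.012,0,0,0],
  [-0.03,0.012,0,0,0],
  [-0.03,0.012,0,0,0],
  [-0.03,0.012,0,0,0],
  [-0.03,0.012,0,0,0],
  [-0.03,0.012,0,0,0],
  [-0.03,0.012,0,0,0],
])

```text
time: 1.77
tcp_pos: [0.4528, 0.2486, 0.4475]
eef_rot: [[-0.134, 0.991, -0.0], [0.991, 0.134, -0.0], [-0.0, -0.0, -1.0]]
ft_force: [0.2, 1.1, -0.3]
grip_width: 0.996
finger_force: 0.0
```

Call:
arm_command([
  [-0.03,0.012,0,0,0],
  [-0.03,0.012,0,0,0],
  [-0.03,0.012,0,0,0],
  [-0.03,0.012,0,0,0],
  [-0.03,0.012,0,0,0],
  [-0.03,0.012,0,0,0],
  [-0.03,0.012,0,0,0],
  [-0.03,0.012,0,0,0],
  [-0.03,0.012,0,0,0],
  [-0.016,0.007,0,0,0],
  [0,0,0,0,0],
  [0,0,0,0,0],
])

```text
time: 2.77
tcp_pos: [0.6042, -0.0191, 0.447]
eef_rot: [[-0.131, 0.991, -0.001], [0.991, 0.131, -0.001], [-0.0, -0.001, -1.0]]
ft_force: [-0.3, 0.5, -0.2]
grip_width: 1.0
finger_force: 0.0
```

```bash
cat >> h.py <<'E'
def wgrab(name):
    s=arm.sense();E=np.eye(4);E[:3,:3]=s['eef_rot'];E[:3,3]=s['tcp_pos']
    T=E@np.array(info('wrist')['tool_from_camera']);p,d=grab('wrist')
    cv2.imwrite(f'pics/{name}.png',p[:,:,::-1]);np.savez(name+'.npz',p=p,d=d,T=T);return p,d,T
def wray(T,u,v):
    i=info('wrist');r=T[:3,:3]@np.array([(u-i['cx'])/i['f'],-(v-i['cy'])/i['f'],-1]);return T[:3,3],r/np.linalg.norm(r)
E
python3 - <<'E'
from h import *
st(); wgrab('w1')
E
```

```text
t 2.77 tcp [ 0.6042 -0.0191  0.447 ] y-yaw 7.55 F [-0.3  0.5 -0.2] w 1.0 ff 0.0 q [-22.5  23.5  27.6  84.5 -11.   74.8  13.6]
```

View pics/w1.png

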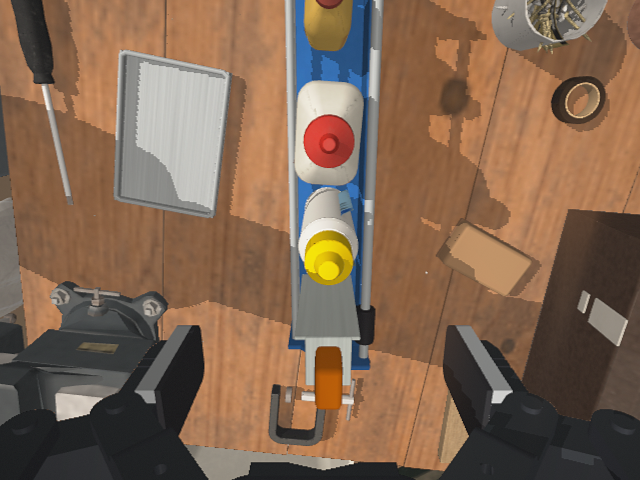

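The wrist view shows the yellow cap at (328,262) with its top knob at (328,270), the orange grip at (328,378), the jug cap at (330,141) and the tray spanning (115–228, 50–215). I'll move over for a second view and triangulate.

Call:
arm_command([
  [-0.02,0,0,0,0],
  [-0.02,0,0,0,0],
  [-0.02,0,0,0,0],
  [0,0,0,0,0],
  [0,0,0,0,0],
])

```text
time: 3.23
tcp_pos: [0.6119, -0.0774, 0.4478]
eef_rot: [[-0.132, 0.991, -0.0], [0.991, 0.132, 0.0], [0.0, -0.0, -1.0]]
ft_force: [0.2, 0.9, 0.5]
grip_width: 1.001
finger_force: 0.0
```

```bash
python3 - <<'E'
from h import *
st(); p2,d2,T2=wgrab('w2')
a=np.load('w1.npz');S=[(a['p'],a['d'],a['T']),(p2,d2,T2)]
B={'cap':((22,150,90),(33,255,255),(285,100,375,320)),'grip':((4,170,80),(16,255,255),(290,150,375,430)),'jug':((0,150,60),(4,255,255),(290,0,370,190))}
for k,(lo,hi,b) in B.items():
    r=[]
    for p,d,T in S:
        m,c,s=blob(p,b,lo,hi);P=pts('wrist',d,info('wrist'),T)[m];zt=np.percentile(P[:,2],98)
        (cx,cy),rad=cv2.minEnclosingCircle(np.argwhere(m)[:,::-1].astype(np.float32))
        up=P[(P[:,2]>zt-.012)]
        print(k,c.round(1),s,'ztop',zt.round(4),'top mean',up.mean(0).round(4),'bounds',up.min(0).round(4),up.max(0).round(4))
        r.append(wray(T,*c))
    print('  tri',[np.round(x,4) for x in tri(*r)])
# tray: depth points 0.010-0.025, greyish, left of the rack
for p,d,T in S:
    P=pts('wrist',d,info('wrist'),T);m=(P[...,2]>.009)&(P[...,2]<.025)&(P[...,0]>.33)&(P[...,0]<.5)&(P[...,1]>-.12)&(P[...,1]<.11)
    q=P[m][:,:2].astype(np.float32)*1000;print('tray',len(q),cv2.minAreaRect(q))
    b=cv2.inRange(cv2.cvtColor(p,cv2.COLOR_RGB2HSV),(105,150,40),(125,255,255))>0
    w=P[b&(P[...,2]<.15)&(P[...,2]>-.01)&(P[...,0]>.5)&(P[...,0]<.72)];print('rack',w.min(0).round(3),w.max(0).round(3),cv2.minAreaRect(w[:,:2].astype(np.float32)*1000))
E
```

```text
t 3.23 tcp [ 0.6119 -0.0774  0.4478] y-yaw 7.61 F [0.2 0.9 0.5] w 1.001 ff 0.0 q [-16.9  24.9  28.2  82.6 -11.9  75.5  19.7]
cap [328.1 257.7] [ 304  231   49   54 2116] ztop 0.2177 top mean [ 0.6134 -0.0546  0.2199] bounds [ 0.5936 -0.0678  0.2057] [0.627  0.0635 0.5177]
cap [328.2 188.1] [ 303  161   51   55 2227] ztop 0.2179 top mean [ 0.6137 -0.0573  0.2189] bounds [ 0.6011 -0.0712  0.206 ] [0.6256 0.0051 0.5185]
  tri [array([ 0.6141, -0.0606,  0.1876]), np.float64(0.0)]
grip [328.  378.1] [ 315  347   27   63 1612] ztop 0.2167 top mean [ 0.6281 -0.1652  0.2165] bounds [ 0.5936 -0.1921  0.2047] [0.6424 0.0635 0.5177]
grip [327.9 320.2] [ 314  289   29   63 1700] ztop 0.2169 top mean [ 0.6283 -0.1666  0.2171] bounds [ 0.6011 -0.1913  0.2049] [0.6424 0.0051 0.5185]
  tri [array([ 0.6294, -0.173 ,  0.1957]), np.float64(0.0001)]
jug [328.4 140.9] [ 304  115   50   53 2080] ztop 0.2315 top mean [0.6008 0.0366 0.2254] bounds [0.5868 0.0209 0.2195] [0.6159 0.0635 0.5177]
jug [328.6  50.4] [ 302   21   54   60 2539] ztop 0.2316 top mean [0.6011 0.0353 0.2257] bounds [0.5866 0.0051 0.2196] [0.6157 0.05   0.5185]
  tri [array([0.6008, 0.036 , 0.2116]), np.float64(0.0001)]
tray 2652 ((421.7815246582031, -3.4342498779296875), (172.69808959960938, 123.64105987548828), 86.4515380859375)
rack [ 0.553 -0.213  0.017] [0.678 0.166 0.138] ((611.302734375, -23.761016845703125), (89.64427185058594, 373.2821960449219), 7.013472080230713)
tray 2644 ((421.9513854980469, -3.391510009765625), (172.52427673339844, 123.35083770751953), 86.41500091552734)
rack [ 0.559 -0.213  0.018] [0.678 0.108 0.137] ((614.5967407226562, -52.493133544921875), (89.426513671875, 314.74774169921875), 7.016193866729736)
```

The cap top measures z 0.2177 against an expected 0.217, and the can axis is at (0.614, -0.060). The tray centre is at (0.4215, -0.003), measuring 172 x 123 mm. All of this agrees with the given sizes, so I'll descend with the TCP to z 0.25.

Call:
arm_command([
  [0.006,0.001,0.025,0.5,0],
  [0.006,0.001,0.03,0,0],
  [0.005,0.0024,0.03,0,0],
  [0,0,0.03,0,0],
  [0,0,0.03,0,0],
  [0,0,0.03,0,0],
  [0,0,0.015,0,0],
  [0,0,0.008,0,0],
  [0,0,0,0,0],
  [0,0,0,0,0],
])

```text
time: 4.12
tcp_pos: [0.6146, -0.0595, 0.2506]
eef_rot: [[-0.125, 0.992, 0.001], [0.992, 0.125, 0.0], [0.0, 0.001, -1.0]]
ft_force: [0.6, 0.4, 0.3]
grip_width: 1.002
finger_force: 0.0
```

```bash
python3 - <<'E'
from h import *
st(); print(go([.614,-.060,.25]))
E
```

```text
t 4.12 tcp [ 0.6146 -0.0595  0.2506] y-yaw 7.16 F [0.6 0.4 0.3] w 1.002 ff 0.0 q [-15.9  34.7  23.9  96.8 -17.1  52.1  22. ]
[-0.0004 -0.0007  0.0006]
```

Call:
arm_command([
  [0,0,0,0,0.2],
  [0,0,0,0,0.35],
  [0,0,0,0,0.45],
  [0,0,0,0,0.6],
  [0,0,0,0,0.7],
  [0,0,0,0,0.7],
  [0,0,0,0,0.7],
  [0,0,0,0,0.7],
])

```text
time: 4.78
tcp_pos: [0.6146, -0.0603, 0.2508]
eef_rot: [[-0.123, 0.992, 0.001], [0.992, 0.123, 0.0], [-0.0, 0.001, -1.0]]
ft_force: [-1.9, 0.4, 7.3]
grip_width: 0.466
finger_force: 59.6
```

Opening 0.466 × 85 is about 40 mm, so the cap is held with 60 N. Lifting straight up.

Call:
arm_command([
  [0,0,-0.005,0,0.7],
  [0,0,-0.01,0,0.7],
  [0,0,-0.015,0,0.7],
  [0,0,-0.02,0,0.7],
  [0,0,-0.02,0,0.7],
  [0,0,-0.02,0,0.7],
  [0,0,-0.015,0,0.7],
  [0,0,-0.005,0,0.7],
  [0,0,0,0,0.7],
  [0,0,0,0,0.7],
  [0,0,0,0,0.7],
])

```text
time: 5.7
tcp_pos: [0.614, -0.0601, 0.3589]
eef_rot: [[-0.124, 0.992, -0.002], [0.992, 0.124, 0.0], [0.0, -0.002, -1.0]]
ft_force: [-0.9, -0.1, -4.3]
grip_width: 0.462
finger_force: 61.2
```

```bash
python3 - <<'E'
from h import *
st(); t=arm.sense()['tcp_pos'].copy(); print(go([.4215,-.0034,t[2]]))
p,d=grab('side');cv2.imwrite('pics/s2.png',cv2.resize(p[100:340,160:460,::-1],None,fx=2,fy=2))
E
```

```text
t 5.7 tcp [ 0.614  -0.0601  0.3589] y-yaw 7.1 F [-0.9 -0.1 -4.3] w 0.462 ff 61.2 q [-17.8  28.4  26.8  90.2 -13.7  64.8  19.2]
[ 0.08   -0.184   0.0003]
```

View pics/s2.png

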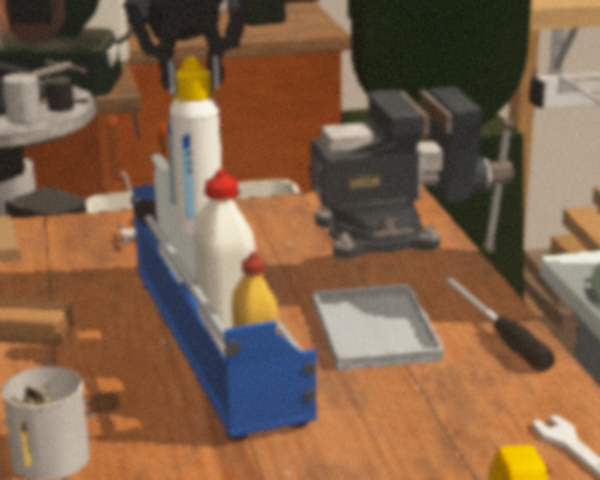

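The can hangs upright from its cap (192,75 in the crop), clear of the rack, and the jug and amber bottle haven't moved. I'll bring it forward, then sideways to the tray.

Call:
arm_command([
  [0,-0.008,0,0,0.7],
  [0,-0.016,0,0,0.7],
  [0,-0.02,0,0,0.7],
  [0,-0.02,0,0,0.7],
  [0,-0.02,0,0,0.7],
  [0.01,-0.02,0,0,0.7],
  [0.015,-0.02,0,0,0.7],
  [0.015,-0.02,0,0,0.7],
  [0.015,-0.02,0,0,0.7],
  [0.015,-0.015,0,0,0.7],
  [0.01,-0.005,0,0,0.7],
  [0,0,0,0,0.7],
])

```text
time: 6.75
tcp_pos: [0.4201, -0.0022, 0.3597]
eef_rot: [[-0.126, 0.992, -0.001], [0.992, 0.126, 0.001], [0.001, -0.0, -1.0]]
ft_force: [0.8, -0.0, -3.1]
grip_width: 0.467
finger_force: 61.5
```

Call:
arm_command([
  [0,0,0.01,0,0.7],
  [0,0,0.02,0,0.7],
  [0,0,0.02,0,0.7],
  [0,0,0.02,0,0.7],
  [0,0,0.02,0,0.7],
  [0,0,0.01,0,0.7],
  [0,0,0,0,0.7],
  [0,0,0,0,0.7],
  [0,0,0,0,0.7],
])

```text
time: 7.5
tcp_pos: [0.4221, -0.0038, 0.2605]
eef_rot: [[-0.123, 0.992, 0.001], [0.992, 0.123, 0.0], [-0.0, 0.001, -1.0]]
ft_force: [0.4, -0.1, -3.3]
grip_width: 0.465
finger_force: 61.5
```

```bash
python3 - <<'E'
from h import *
st(); print(go([.4215,-.0034,.2338]))
p,d=grab('side');X=pts('side',d)
w=X[(abs(X[...,0]-.42)<.06)&(abs(X[...,1])<.06)&(X[...,2]>.004)&(X[...,2]<.2)]
for a,b in((.03,.06),(.06,.09),(.09,.12),(.12,.15)):
    k=w[(w[:,2]>a)&(w[:,2]<b)];print(a,len(k),k.mean(0).round(4))
cv2.imwrite('pics/s3.png',cv2.resize(p[100:300,260:480,::-1],None,fx=3,fy=3))
E
```

```text
t 7.5 tcp [ 0.4221 -0.0038  0.2605] y-yaw 7.07 F [ 0.4 -0.1 -3.3] w 0.465 ff 61.5 q [-28.   16.5  24.8 124.3 -10.5  41.1  10.9]
[ 0.0005 -0.0006  0.0267]
0.03 273 [0.427  0.0139 0.0459]
0.06 305 [0.4291 0.0109 0.0752]
0.09 314 [0.4298 0.0107 0.1048]
0.12 330 [0.4292 0.0112 0.1354]
```

View pics/s3.png

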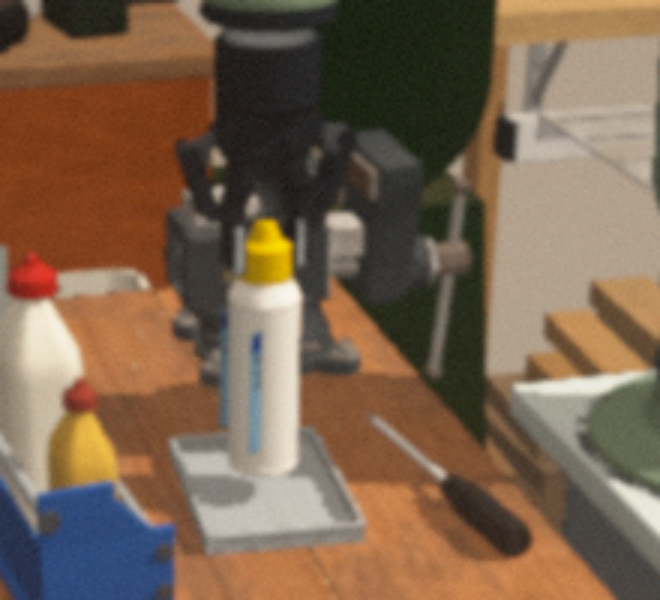

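The can is upright over the tray, with its foot about 27 mm above the floor. I'll lower it gently.

Call:
arm_command([
  [0,0,0.006,0,0.7],
  [0,0,0.006,0,0.7],
  [0,0,0.005,0,0.7],
  [0,0,0.003,0,0.7],
  [0,0,0.002,0,0.7],
  [0,0,0.001,0,0.7],
  [0,0,0.001,0,0.7],
  [0,0,0.001,0,0.7],
  [0,0,0,0,0.7],
  [0,0,0,0,0.7],
])

```text
time: 8.38
tcp_pos: [0.4219, -0.0036, 0.235]
eef_rot: [[-0.123, 0.992, 0.0], [0.992, 0.123, 0.0], [-0.0, 0.0, -1.0]]
ft_force: [-0.1, -0.6, -4.7]
grip_width: 0.464
finger_force: 61.8
```

Call:
arm_command([
  [0,0,0.001,0,0.7],
  [0,0,0,0,0.7],
  [0,0,0.001,0,0.7],
  [0,0,0,0,0.7],
])

```text
time: 8.72
tcp_pos: [0.4222, -0.0036, 0.2337]
eef_rot: [[-0.123, 0.992, 0.001], [0.992, 0.123, 0.001], [0.001, 0.001, -1.0]]
ft_force: [-4.3, -0.5, 23.0]
grip_width: 0.467
finger_force: 64.6
```

Contact at the expected height. I'll ease off a little and open.

Call:
arm_command([
  [0,0,-0.0008,0,0.7],
  [0,0,0,0,0.5],
  [0,0,0,0,0.4],
  [0,0,0,0,0.3],
  [0,0,0,0,0.2],
  [0,0,0,0,0.1],
  [0,0,0,0,0],
  [0,0,0,0,0],
  [0,0,0,0,0],
])

```text
time: 9.47
tcp_pos: [0.4219, -0.0035, 0.2337]
eef_rot: [[-0.124, 0.992, -0.0], [0.992, 0.124, -0.0], [-0.0, -0.0, -1.0]]
ft_force: [-0.9, -0.2, 0.1]
grip_width: 1.001
finger_force: 0.0
```

Call:
arm_command([
  [0,0,-0.005,0,0],
  [0,0,-0.015,0,0],
  [0,0,-0.025,0,0],
  [0,0,-0.03,0,0],
  [0,0,-0.03,0,0],
  [0,0,-0.02,0,0],
  [0,0,0,0,0],
  [0,0,0,0,0],
])

```text
time: 10.13
tcp_pos: [0.422, -0.0035, 0.3597]
eef_rot: [[-0.124, 0.992, 0.002], [0.992, 0.124, 0.001], [0.001, 0.002, -1.0]]
ft_force: [-0.6, 0.2, -0.6]
grip_width: 1.002
finger_force: 0.0
```

```bash
python3 - <<'E'
from h import *
st()
p,d=grab('side');m,c,s=blob(p,(310,150,380,220),(20,110,90),(33,255,255));print(c,s)
X=pts('side',d)
w=X[(abs(X[...,0]-.42)<.06)&(abs(X[...,1])<.06)]
for a,b in((.02,.05),(.05,.08),(.08,.11),(.11,.14)):
    k=w[(w[:,2]>a)&(w[:,2]<b)];print(a,len(k),np.median(k,0).round(4))
print(go([.6285,-.172,.335]))
E
```

```text
t 10.13 tcp [ 0.422  -0.0035  0.3597] y-yaw 7.1 F [-0.6  0.2 -0.6] w 1.002 ff 0.0 q [-32.2   7.3  27.5 117.2  -4.1  56.3   4.5]
[348.22191011 195.49438202] [338 183  21  24 356]
0.02 295 [0.4307 0.0162 0.0353]
0.05 304 [0.4305 0.0175 0.0649]
0.08 315 [0.4333 0.0164 0.0951]
0.11 319 [0.4297 0.0167 0.1242]
[-0.1928  0.1844  0.0238]
```

The can stands straight in the tray, with its axis constant over its height. Now over the divider grip.

Call:
arm_command([
  [-0.019,0.0184,0,0,0],
  [-0.019,0.0184,0,0,0],
  [-0.019,0.0184,0,0,0],
  [-0.019,0.0184,0,0,0],
  [-0.019,0.0184,0,0,0],
  [-0.019,0.0184,0,0,0],
  [-0.019,0.0184,0,0,0],
  [-0.019,0.0184,0,0,0],
  [-0.019,0.0184,0,0,0],
  [-0.019,0.0184,0,0,0],
  [0,0,0,0,0],
  [0,0,0,0,0],
])

```text
time: 11.18
tcp_pos: [0.6279, -0.1703, 0.3566]
eef_rot: [[-0.122, 0.993, -0.003], [0.993, 0.122, -0.0], [-0.0, -0.003, -1.0]]
ft_force: [0.1, 0.9, -0.1]
grip_width: 1.001
finger_force: 0.0
```

```bash
python3 - <<'E'
from h import *
st();print(go([.628,-.170,.252]))
E
```

```text
t 11.18 tcp [ 0.6279 -0.1703  0.3566] y-yaw 7.01 F [ 0.1  0.9 -0.1] w 1.001 ff 0.0 q [ -8.1  32.4  28.9  84.9 -16.3  67.   30.4]
[0.0003 0.0005 0.1046]
```

Call:
arm_command([
  [0,0,0.015,0,0],
  [0,0,0.02,0,0],
  [0,0,0.02,0,0],
  [0,0,0.02,0,0],
  [0,0,0.02,0,0],
  [0,0,0.01,0,0],
  [0,0,0,0,0],
  [0,0,0,0,0],
])

```text
time: 11.85
tcp_pos: [0.6277, -0.1691, 0.2539]
eef_rot: [[-0.124, 0.992, -0.001], [0.992, 0.124, 0.0], [0.0, -0.001, -1.0]]
ft_force: [0.0, -0.5, -0.0]
grip_width: 0.999
finger_force: 0.0
```

Call:
arm_command([
  [0,0,0,0,0.3],
  [0,0,0,0,0.5],
  [0,0,0,0,0.6],
  [0,0,0,0,0.7],
  [0,0,0,0,0.8],
  [0,0,0,0,0.9],
  [0,0,0,0,0.9],
  [0,0,0,0,0.9],
  [0,0,0,0,0.9],
])

```text
time: 12.6
tcp_pos: [0.6282, -0.1693, 0.2542]
eef_rot: [[-0.124, 0.992, 0.001], [0.992, 0.124, -0.0], [-0.0, 0.001, -1.0]]
ft_force: [1.0, 0.3, 5.2]
grip_width: 0.275
finger_force: 59.2
```

```bash
python3 - <<'E'
from h import *
st()
E
```

```text
t 12.6 tcp [ 0.6282 -0.1693  0.2542] y-yaw 7.11 F [1.  0.3 5.2] w 0.275 ff 59.2 q [ -6.7  37.9  26.2  91.3 -19.3  55.3  32.9]
```

The grip is held at 23 mm, against a nominal 24. From the axis positions the divider stands at about 0.014, so about 0.196 of travel is needed along tool +x, in small steps.

Call:
arm_command([
  [0.004,0,0,0,0.9],
  [0.008,0,0,0,0.9],
  [0.01,0,0,0,0.9],
  [0.01,0,0,0,0.9],
  [0.01,0,0,0,0.9],
  [0.01,0,0,0,0.9],
  [0.01,0,0,0,0.9],
  [0.01,0,0,0,0.9],
  [0.01,0,0,0,0.9],
  [0.01,0,0,0,0.9],
  [0.006,0,0,0,0.9],
  [0.002,0,0,0,0.9],
])

```text
time: 13.6
tcp_pos: [0.6155, -0.0691, 0.2542]
eef_rot: [[-0.124, 0.992, 0.0], [0.992, 0.124, 0.0], [0.0, 0.0, -1.0]]
ft_force: [-1.0, -2.3, 6.5]
grip_width: 0.272
finger_force: 60.2
```

```bash
python3 - <<'E'
from h import *
st()
E
```

```text
t 13.6 tcp [ 0.6155 -0.0691  0.2542] y-yaw 7.15 F [-1.  -2.3  6.5] w 0.272 ff 60.2 q [-16.6  35.2  26.6  96.4 -18.9  52.9  24.4]
```

Call:
arm_command([
  [0.004,0,0,0,0.9],
  [0.006,0,0,0,0.9],
  [0.007,0,0,0,0.9],
  [0.007,0,0,0,0.9],
  [0.007,0,0,0,0.9],
  [0.007,0,0,0,0.9],
  [0.007,0,0,0,0.9],
  [0.007,0,0,0,0.9],
  [0.007,0,0,0,0.9],
  [0.006,0,0,0,0.9],
  [0.004,0,0,0,0.9],
  [0.002,0,0,0,0.9],
])

```text
time: 14.6
tcp_pos: [0.6066, 0.0003, 0.2542]
eef_rot: [[-0.123, 0.992, 0.0], [0.992, 0.123, -0.001], [-0.001, 0.0, -1.0]]
ft_force: [-2.4, -6.3, 8.0]
grip_width: 0.271
finger_force: 60.4
```

```bash
python3 - <<'E'
from h import *
st()
p,d=grab('side');cv2.imwrite('pics/s4.png',cv2.resize(p[100:340,200:420,::-1],None,fx=2.5,fy=2.5))
E
```

```text
t 14.6 tcp [6.066e-01 3.000e-04 2.542e-01] y-yaw 7.09 F [-2.4 -6.3  8. ] w 0.271 ff 60.4 q [-23.7  34.1  26.9  98.4 -18.7  52.   18. ]
```

View pics/s4.png

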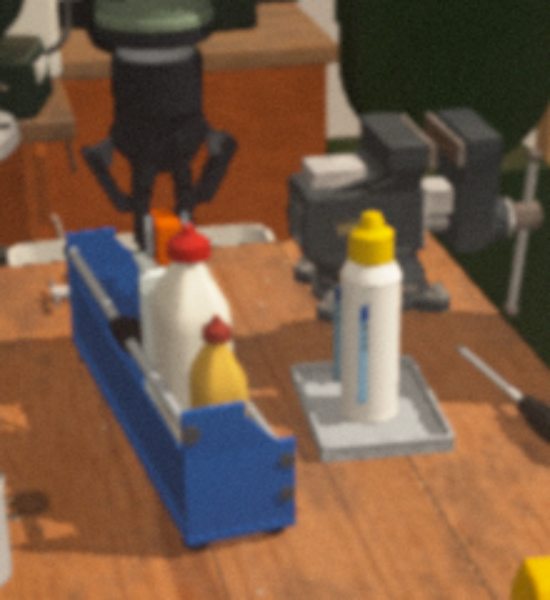

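The bottles are upright with the divider behind the jug, and the can is still in the tray. The divider has travelled 171 mm, so I'll creep on to the stop.

Call:
arm_command([
  [0.003,0,0,0,0.9],
  [0.004,0,0,0,0.9],
  [0.004,0,0,0,0.9],
  [0.003,0,0,0,0.9],
  [0.002,0,0,0,0.9],
  [0.002,0,0,0,0.9],
])

```text
time: 15.15
tcp_pos: [0.6044, 0.0174, 0.2542]
eef_rot: [[-0.123, 0.992, 0.0], [0.992, 0.123, -0.001], [-0.001, 0.0, -1.0]]
ft_force: [-1.9, -6.4, 8.2]
grip_width: 0.269
finger_force: 60.3
```

Call:
arm_command([
  [0.002,0,0,0,0.9],
  [0.001,0,0,0,0.9],
])

```text
time: 15.32
tcp_pos: [0.6041, 0.0204, 0.2542]
eef_rot: [[-0.123, 0.992, 0.0], [0.992, 0.123, -0.001], [-0.001, 0.0, -1.0]]
ft_force: [-2.1, -7.1, 9.2]
grip_width: 0.273
finger_force: 60.4
```

Call:
arm_command([
  [0.001,0,0,0,0.9],
  [0.001,0,0,0,0.9],
])

```text
time: 15.48
tcp_pos: [0.6038, 0.0223, 0.2542]
eef_rot: [[-0.123, 0.992, 0.0], [0.992, 0.123, -0.001], [-0.001, 0.0, -1.0]]
ft_force: [-2.4, -7.2, 9.1]
grip_width: 0.273
finger_force: 60.4
```

Travel is now 193 mm (value about 0.207), with no stop felt yet. I'll keep creeping.

Call:
arm_command([
  [0.001,0,0,0,0.9],
  [0.001,0,0,0,0.9],
])

```text
time: 15.65
tcp_pos: [0.6036, 0.0242, 0.2542]
eef_rot: [[-0.123, 0.992, 0.0], [0.992, 0.123, -0.001], [-0.001, 0.0, -1.0]]
ft_force: [-2.3, -6.5, 9.8]
grip_width: 0.277
finger_force: 60.4
```

Call:
arm_command([
  [0.001,0,0,0,0.9],
  [0.0005,0,0,0,0.9],
])

```text
time: 15.82
tcp_pos: [0.6034, 0.0258, 0.2542]
eef_rot: [[-0.123, 0.992, 0.0], [0.992, 0.123, -0.001], [-0.001, 0.0, -1.0]]
ft_force: [-3.0, -7.1, 9.4]
grip_width: 0.271
finger_force: 60.4
```

Call:
arm_command([
  [0.001,0,0,0,0.9],
  [0,0,0,0,0.9],
])

```text
time: 15.98
tcp_pos: [0.6033, 0.0269, 0.2542]
eef_rot: [[-0.123, 0.992, 0.0], [0.992, 0.123, -0.001], [-0.001, 0.0, -1.0]]
ft_force: [-3.0, -6.0, 10.3]
grip_width: 0.269
finger_force: 60.5
```

Call:
arm_command([
  [0.001,0,0,0,0.9],
  [0,0,0,0,0.9],
])

```text
time: 16.15
tcp_pos: [0.6031, 0.0278, 0.2542]
eef_rot: [[-0.123, 0.992, 0.0], [0.992, 0.123, -0.001], [-0.001, 0.0, -1.0]]
ft_force: [-2.4, -5.3, 9.6]
grip_width: 0.272
finger_force: 60.4
```

Call:
arm_command([
  [0.001,0,0,0,0.9],
  [0,0,0,0,0.9],
])

```text
time: 16.32
tcp_pos: [0.603, 0.0287, 0.2542]
eef_rot: [[-0.123, 0.992, 0.0], [0.992, 0.123, -0.001], [-0.001, 0.0, -1.0]]
ft_force: [-1.6, -6.3, 8.9]
grip_width: 0.274
finger_force: 60.4
```

Force is still steady, so I'll check the remaining gap with the wrist camera.

```bash
python3 - <<'E'
from h import *
p,d,T=wgrab('w3')
X=pts('wrist',d,info('wrist'),T)
a=np.array([-.123,.9924]);b=np.array([.9924,.123]);o=np.array([.6185,0])
S=X[...,:2]@a; L=X[...,:2]@b
h=cv2.cvtColor(p,cv2.COLOR_RGB2HSV)
blue=(cv2.inRange(h,(100,120,40),(125,255,255))>0)
for z0,z1 in((.03,.06),(.08,.095),(.1,.135)):
    m=blue&(X[...,2]>z0)&(X[...,2]<z1)&(S>.05);print('end',z0,m.sum(),np.percentile(S[m],[2,10,50,90,98]).round(4) if m.any() else '')
amb=(cv2.inRange(h,(12,120,60),(30,255,255))>0)&(X[...,2]>.03)&(X[...,2]<.185)&(abs(L-.608)<.06)
print('amber',amb.sum(),np.percentile(S[amb],[2,50,98]).round(4),np.percentile(X[...,2][amb],[2,98]))
cv2.imwrite('pics/w3c.png',p[:,:,::-1])
E
```

```text
end 0.03 249 [0.0719 0.0745 0.0822 0.0906 0.0931]
end 0.08 416 [0.0522 0.0579 0.0711 0.0824 0.0849]
end 0.1 0 
amber 2154 [-0.0285  0.0704  0.0742] [0.1246585  0.18439913]
```

View pics/w3.png

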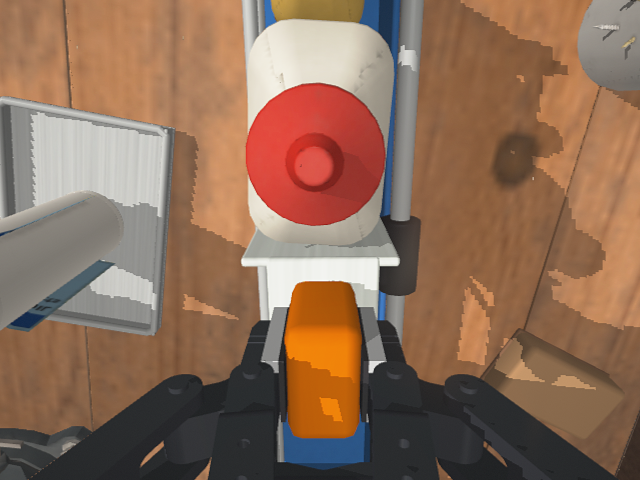

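The jug is against the divider plate (row ~245), with the grip held at (322,360). The end panel is out of view, so I'll go by force and keep creeping.

Call:
arm_command([
  [0.001,0,0,0,0.9],
  [0.001,0,0,0,0.9],
  [0,0,0,0,0.9],
])

```text
time: 16.62
tcp_pos: [0.6029, 0.0294, 0.2542]
eef_rot: [[-0.122, 0.993, 0.001], [0.993, 0.122, -0.003], [-0.003, 0.0, -1.0]]
ft_force: [-0.7, -14.1, 7.4]
grip_width: 0.272
finger_force: 60.1
```

Call:
arm_command([
  [0.001,0,0,0,0.9],
  [0,0,0,0,0.9],
])

```text
time: 16.78
tcp_pos: [0.6029, 0.0295, 0.2542]
eef_rot: [[-0.121, 0.993, 0.001], [0.993, 0.121, -0.004], [-0.004, 0.001, -1.0]]
ft_force: [0.4, -18.4, 5.7]
grip_width: 0.271
finger_force: 59.9
```

```bash
python3 - <<'E'
from h import *
w=np.load('w3.npz');X=pts('wrist',w['d'],info('wrist'),w['T']);a=np.array([-.123,.9924])
for u in(250,390): print('plate',u,[(v,X[v,u].round(4).tolist(),round(float(X[v,u,:2]@a),4)) for v in(248,253,260)])
t=np.load('top0.npz');h=cv2.cvtColor(t['p'],cv2.COLOR_RGB2HSV);X=pts('top',t['d'])
b=(cv2.inRange(h,(100,110,30),(125,255,255))>0);S=X[...,:2]@a
m=b&(X[...,0]>.5)&(X[...,0]<.7)&(X[...,2]<.15);print('rack s',np.percentile(S[m],[0,1,99,100]).round(4))
m&=S>.05
for z in np.arange(0,.14,.02):
    k=m&(X[...,2]>=z)&(X[...,2]<z+.02)
    if k.sum()>3: print(z.round(2),k.sum(),np.percentile(S[k],[2,50,98]).round(4))
w=np.load('w1.npz');X=pts('wrist',w['d'],info('wrist'),w['T']);S=X[...,:2]@a
h=cv2.cvtColor(w['p'],cv2.COLOR_RGB2HSV);b=(cv2.inRange(h,(100,110,30),(125,255,255))>0)&(X[...,2]<.15)&(X[...,0]>.5)&(S<-.2)
for z in np.arange(0,.14,.02):
    k=b&(X[...,2]>=z)&(X[...,2]<z+.02)
    if k.sum()>3: print('-end',z.round(2),k.sum(),np.percentile(S[k],[2,50,98]).round(4))
E
```

```text
plate 250 [(248, [0.5704, 0.05, 0.1612], -0.0206), (253, [0.5715, 0.0503, 0.1677], -0.0204), (260, [0.5723, 0.0491, 0.1721], -0.0216)]
plate 390 [(248, [0.6275, 0.0572, 0.1615], -0.0204), (253, [0.6266, 0.0572, 0.1677], -0.0204), (260, [0.626, 0.056, 0.1726], -0.0214)]
rack s [-0.2864 -0.2848  0.4385  0.4456]
0.0 275 [0.0592 0.3734 0.4422]
0.02 72 [0.0589 0.0998 0.3707]
0.04 16 [0.0846 0.114  0.1232]
0.06 30 [0.0823 0.1168 0.1234]
0.08 34 [0.0869 0.1217 0.1232]
0.1 31 [0.1177 0.1213 0.1234]
0.12 41 [0.1171 0.121  0.1233]
-end 0.0 30 [-0.2403 -0.2192 -0.2051]
-end 0.02 204 [-0.2508 -0.221  -0.2012]
-end 0.04 62 [-0.2806 -0.2265 -0.201 ]
-end 0.06 63 [-0.2815 -0.2213 -0.202 ]
-end 0.08 236 [-0.2845 -0.2805 -0.2031]
-end 0.1 87 [-0.2812 -0.2802 -0.2792]
-end 0.12 173 [-0.2852 -0.2806 -0.2794]
```

The divider stopped firmly at 18 N. Its face at rack y 0.0605 gives a value of about 0.2105, which is snug. I'll relax the push and release.

Call:
arm_command([
  [-0.001,0,0,0,0.9],
  [-0.001,0,0,0,0.9],
  [0,0,0,0,0.9],
  [0,0,0,0,0.9],
])

```text
time: 17.12
tcp_pos: [0.6029, 0.0293, 0.2542]
eef_rot: [[-0.122, 0.992, 0.0], [0.992, 0.122, -0.002], [-0.002, 0.0, -1.0]]
ft_force: [-2.1, -8.6, 8.6]
grip_width: 0.273
finger_force: 60.4
```

Call:
arm_command([
  [0,0,0,0,0.6],
  [0,0,0,0,0.4],
  [0,0,0,0,0.2],
  [0,0,0,0,0],
  [0,0,0,0,0],
  [0,0,0,0,0],
])

```text
time: 17.62
tcp_pos: [0.603, 0.0307, 0.2536]
eef_rot: [[-0.124, 0.992, -0.0], [0.992, 0.124, 0.0], [0.0, -0.0, -1.0]]
ft_force: [0.0, -0.4, 0.1]
grip_width: 0.999
finger_force: 0.0
```

Call:
arm_command([
  [0,0,-0.01,0,0],
  [0,0,-0.02,0,0],
  [0,0,-0.03,0,0],
  [0,0,-0.04,0,0],
  [0,0,-0.03,0,0],
  [0,0,-0.02,0,0],
  [0,0,0,0,0],
  [0,0,0,0,0],
  [0,0,0,0,0],
])

```text
time: 18.37
tcp_pos: [0.6027, 0.0307, 0.4034]
eef_rot: [[-0.124, 0.992, -0.001], [0.992, 0.124, 0.0], [0.0, -0.001, -1.0]]
ft_force: [0.6, 0.4, -0.4]
grip_width: 1.003
finger_force: 0.0
```

```bash
python3 - <<'E'
from h import *
st();p,d,T=wgrab('w4');X=pts('wrist',d,info('wrist'),T);S=X[...,:2]@np.array([-.123,.9924]);h=cv2.cvtColor(p,cv2.COLOR_RGB2HSV)
m=(X[...,2]>.14)&(X[...,2]<.172)&(S>-.05)&(S<0)&(abs(X[...,0]-.6)<.05);print('plate face s',np.percentile(S[m],[50,95]))
q,_=grab('side');cv2.imwrite('pics/f.png',np.hstack([cv2.resize(p[:,:,::-1],(400,300)),cv2.resize(q[120:300,200:440,::-1],(400,300))]))
E
```

```text
t 18.37 tcp [0.6027 0.0307 0.4034] y-yaw 7.1 F [ 0.6  0.4 -0.4] w 1.003 ff 0.0 q [-29.5  25.5  31.   88.9 -13.7  69.4  10.9]
plate face s [-0.0198776  -0.00493318]
```

View pics/f.png

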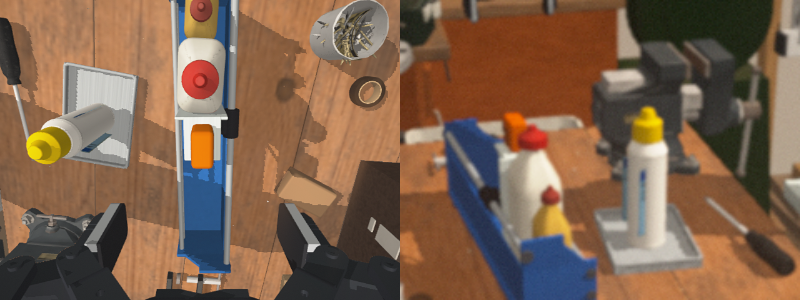

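The final views show the jug and amber bottle upright and closed up, with the divider against the jug at (202,117). The can stands upright in the tray at (648,175), and the gripper is clear.

```bash
python3 -c "
from plant import workorder
print(workorder.close_job())"
```

```text
the job is handed in; nothing more can be done
None
```

I handed the job in at about 18 s of the 54 s allowed: the spray can stands upright and released in the drip tray, the divider (at about 0.21 m) holds the jug and amber bottle snug and upright against the fixed end, and the gripper is clear; no verdict was returned.

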